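Fit the battery cell in the drink dispenser base

ROBOT

A 7-joint arm with a two-finger parallel gripper is mounted at the origin on the work surface. World frame = base frame: x ahead of the robot, y to its left, z up, the work surface at z = 0. Lengths are in m, angles in rad, forces in N, time in s.
With the tool pointing down it reaches from about 0.4 to 0.925 m from the base axis. Payload 4.1 kg.
Tool frame: the origin (TCP) lies on the mounting face of the last link; the fingertips stand 173 mm ahead of it and the grasp point (between the pads) lies 155 mm ahead of it (arm.tcp_to_grasp is the distance from the TCP to the grasp point, in m); z points along the fingers, y is the line along which they close (so a half turn about z gives the same grasp; the last joint's range is limited). The gripper opens to 85 mm and grips with 20 to 120 N. Pads are 22 mm wide; open, the fingers measure 114 mm over their backs; the gripper's body (76 mm by 85 mm) begins 54 mm behind the grasp point. The pads swing forward as they close: fully open they stand 13 mm farther back than shut.
Start: joints at [1.158, 0.398, 0.045, 1.537, -0.019, 1.207, -0.051], TCP at [0.201, -0.618, 0.405] pointing down, gripper open.
Joint ranges: [-2.82, 2.82], [-0.49, 2.23], [-1.37, 1.46], [0, 2.46], [-1.36, 4.5], [0.23, 2], [-2.94, 2.94]. Speed limits (rad/s): [2.57, 2.57, 3.14, 3.14, 3.14, 3.14, 3.14].

INTERFACE

Orientations are given as a 3x3 rotation matrix whose columns are the frame's x, y, z axes.
In Python, from plant import arm, cams gives the robot as it stands. The module is installed in compiled form; this text tells all that it offers.
- The arm moves only by the tool carry_out, never from a script. Its argument "moves" is one flat list of numbers, 7 for each row, row after row: the shift along the tool's x, y, z in units of 25 mm (1.0 is 25 mm), then the turn, a rotation vector about the tool's x, y, z in units of 6 degrees (1.0 is 6 degrees), then the finger opening in mm, from 0 to 85.4. A call has 1 to 20 rows; each row shifts and turns the commanded pose from where the row before left it, along the tool's axes as they then stand; what a row does not reach is not made up. A row lasts 1/10 s, in which the tool goes at most 50 mm and 8.59 degrees, less where a joint would pass 70% of its speed; a pose out of reach is approached as far as the arm can. A call is refused whole if a number of a shift passes 1 or a number of a turn 1, either way. A call with a gripper value outside its range is refused whole. The fingers move at their own pace and stop on an object; "newtons" is the grip in N (left out, the last holds). Time passes only in rows, so rows that do not move let the fingers close. It gives the time, the measured TCP pose, the force, the opening and the grip force at its end, in the units of the state.
- arm.sense(): the state, without advancing time (a new reading comes with each control period).
- cams.camera(name): name is "scene" or "top" or "wrist"; returns a dict with "image" (384x512x3 uint8, red, green, blue), "z_map" (384x512 float32, m along the optical axis (not along the pixel's ray), 0 where there is no reading), "vfov" (degrees; the focal length in pixels is half the picture's height over the tangent of half this angle, whatever the lens; pixels are square), "cx", "cy" (the principal point, pixels), "R" (3x3) and "t" (3): a world point X has camera coordinates R X + t. Camera axes: x right, y down, z forward; pixel columns grow to the right and rows downward; lengths in m; the calibration is good to about 2 mm. A picture is of the moment at which its call begins.
- arm.sign_off(): hands the job in; it is judged then, once.
The state is a dict: "time": time; "qpos": joint angles; "qvel": joint speeds; "joint_efforts": joint torques, N m; "tool_pos": TCP position; "tcp_rot": TCP orientation; "ft_force": force on the tool from outside, world axes, zero at the start; "torque": the same for the moment, N m; "opening": opening from 0.0 (shut) to 1.0 (fully open); "grip_force": force on a finger pad.
Only numpy, scipy, OpenCV 4.12 (cv2) and the standard library are available. Lean on these libraries where they do the work, as an engineer would, in place of code of your own. Each camera call takes 0.05 s, during which the arm holds its last target. There are 200 camera calls.

TASK

Take the blue battery cell from its charging rest and fit it in the drink dispenser base: put the bare steel end in first and push it back against the spring contact while the orange-capped end is still raised, then tip the orange end down in front of the orange end wall, so that the cell lies level and fully home, pinched between spring and wall, and let go. Be gentle: the spring gives easily, but do not ram it against its stop or force the cell against the base (keep well under 25 N), and leave the cup, jar and bowl where they are.

Things in the scene. Friction and masses are not known exactly. Their poses are not given: they have to be found in the camera images.
- cell_mid (a point): Centre of the loose battery cell, a blue cylinder 34 mm in diameter, 110 mm long, 0.18 to 0.35 kg. x runs along it from the bare steel end (-55 mm) to the orange-capped end with brass dot (+55 mm). At the start it lies level on the charging rest, centre 41 mm above the table, steel end roughly towards the robot; its sides are free to grasp over the middle 60 mm.
- cell_cap (a point): Centre of the orange-capped end face of the cell, 55 mm along +x from the cell's centre; same axes as the cell.
- rest: Charging rest, fixed: black slab 130 x 64 x 20 mm with two grey V saddles 8 mm thick, 36 mm either side of its middle, reaching 20 mm above the slab; between them the fingers may go down to the slab. Origin at the centre of its underside, on the table; x along the cell.
- base: Drink dispenser base, fixed: low metal box 240 x 200 mm, deck 30 mm above the table, gratings on both sides. Along the middle of the deck stands the grey battery sled (48 mm wide, open at both sides) with the bay. Origin at the centre of its underside, on the table; x along the bay from the spring (robot's side) to the orange wall, z up.
- bay (a point): Nominal centre of the fitted cell, 55 mm above the table; axes as the base. The sled, with spring and wall on it, is set stiffly anywhere from 10 mm towards -x to 10 mm towards +x of nominal: this is not measured, find it by touch or eye. It does not yield in this job. The cell lies on the sled floor 38 mm above the table (17 mm under this point).
- bay_wall (a point): Nominal (see bay for the sled's offset) centre of the inner face of the orange end wall, 55 mm along +x from bay, 48 mm above the table. The wall is 46 mm wide, 14 mm thick; its top is 20 mm above the sled floor. Grey V saddles, 8 mm thick, 36 mm either side of the bay's centre, up to 20 mm above the floor, lean out 25 degrees with 2 mm play beside the fitted cell.
- bay_spring (a point): Nominal (see bay for the sled's offset) centre of the spring contact's free face, 49 mm along -x from bay, 55 mm above the table: a brass disc 16 mm in diameter facing +x, pressed in along -x. The black spring block behind it has its face 21 mm further along -x, is 46 mm wide and ends 68 mm above the table.
- contact (a joint): Travel of the spring contact: 0 free, 0.014 m at its hard stop. It pushes back with 4 N at 0 and 0.7 N more per mm (about 14 N at the stop). Fitted, the cell holds it about 0.006 m in (8 N). A tilted cell leads with the upper edge of its steel end, so it takes about 0.009 to 0.013 m (10 to 13 N) while the other end is tipped past the wall.
- cup_mid (a point): White cup, 76 mm wide and 90 mm high, loose; point on its axis 45 mm up. Leave alone.
- jar_mid (a point): Amber jar with steel cap, 64 mm wide and 85 mm high, loose; point on its axis 42 mm up. Leave alone.
- bowl_mid (a point): Steel bowl, 100 mm wide and 45 mm high, loose; point on its axis 22 mm up. Leave alone.
Things that resemble listed ones, but are neither listed nor needed, are in the scene too. Of the things like the part that bears cell_mid, leave any that is turquoise; of the rest the larger one is meant.

How it is judged:
On the way:
1. the cell's steel end presses the spring contact in by more than 4 mm while the orange end is still raised (cell tilted more than 6 degrees) (value of joint contact above 0.004 m and angle between cell_mid's own x axis and vertical below 1.466 rad and horizontal distance between cell_mid and bay below 0.04 m), for 0.1 s.
At the end, for the whole second after the job is handed in: Cell at rest in the sled, steel end on the spring, orange end at the wall: level within 3 degrees, in line with the bay within 3.4 degrees, centre within 3 mm of the fitted height and 5 mm sideways of the bay line, spring contact held 2 to 11 mm in (value of joint contact between 0.002 and 0.011 m and z of cell_mid in the frame of bay between -0.003 and 0.003 m and y of cell_mid in the frame of bay between -0.005 and 0.005 m and angle between cell_mid's own x axis and vertical between 1.518 and 1.624 rad and angle between the x axis of cell_mid and the x axis of bay, either way round below 0.06 rad and x of cell_cap in the frame of bay above 0.03 m and linear speed of cell below 0.02 m/s); the robot touches nothing.
It fails at once if the cell is forced against the base, its spring contact or wall with more than 25 N (contact force between cell and base above 25 N).
It fails at once if the cup is moved more than 15 mm (distance of cup_mid from where it was at the start of the episode above 0.015 m).
It fails at once if the jar is moved more than 15 mm (distance of jar_mid from where it was at the start of the episode above 0.015 m).
It fails at once if the bowl is moved more than 15 mm (distance of bowl_mid from where it was at the start of the episode above 0.015 m).
It also fails if it takes over 61 s, if anything falls off the work surface, if the arm or the gripper's body presses on something with over 40 N, if the wrist force passes 120 N, or if a joint passes its speed limit or range.

## Working session

There is one attempt and no reset: what is moved stays moved. The work goes in short steps, Python scripts to look and compute and a tool call to move; the robot and the scene stay as the last step left them, time stands still between calls to the robot, and variables do not carry over. Pictures are saved under pics/ and viewed, at most 13 in all, crops included, and the job is handed in when it is done.

Besides the shell and the picture viewer there is one more tool, called after "Request:" as name(argument=value, ...) on one line, values as JSON. carry_out: Moves the arm, as the interface text tells. Its arguments: {"type":"object","properties":{"moves":{"type":"array"},"newtons":{"type":"number"}},"required":["moves"]}

```bash
mkdir -p pics
cat > h.py <<'E'
import numpy as np, cv2
from plant import arm, cams
def cam(n):
    c=cams.camera(n); np.savez(f'{n}.npz',**c); return c
def load(n): return dict(np.load(f'{n}.npz'))
def foc(c): return c['image'].shape[0]/2/np.tan(np.radians(float(c['vfov']))/2)
def ray(c,u,v):
    d=np.array([(u-c['cx'])/foc(c),(v-c['cy'])/foc(c),1.]); R=c['R']; return -R.T@c['t'], R.T@d
def atz(c,u,v,z):
    o,d=ray(c,u,v); return o+d*(z-o[2])/d[2]
def dep(c,u,v):
    o,d=ray(c,u,v); return o+d*float(c['z_map'][int(round(v)),int(round(u))])
def save(c,name,box=None,s=1):
    im=c['image'][...,::-1]
    if box: im=im[box[1]:box[3],box[0]:box[2]]
    cv2.imwrite('pics/'+name,cv2.resize(im,None,fx=s,fy=s,interpolation=cv2.INTER_CUBIC))
E
python3 - <<'E'
from h import *
a=cam('scene');b=cam('top')
im=np.vstack([a['image'],b['image']])[...,::-1]
cv2.imwrite('pics/a.png',cv2.resize(b['image'][...,::-1],(800,600)));cv2.imwrite('pics/b.png',cv2.resize(a['image'][...,::-1],(800,600)))
for c in(a,b):print(c['vfov'],c['cx'],c['cy'],-c['R'].T@c['t'],c['R'][2])
s=arm.sense();print(s['time'],s['tool_pos'],s['tcp_rot'],s['ft_force'],arm.tcp_to_grasp)
E
```

```text
54.35900810028971 250.04187245888534 194.55685337742318 [ 0.98257446 -0.55632863  0.76553669] [-0.41160979  0.56645693 -0.71393552]
53.70216931378879 252.81423891030047 196.60948641017748 [ 0.50109765 -0.00247151  1.18403176] [ 0.0510862   0.01993374 -0.99849529]
0.1 [ 0.2006281  -0.61798522  0.40378658] [[ 9.51117357e-01  3.08829006e-01 -6.46374765e-04]
 [ 3.08829660e-01 -9.51115998e-01  1.61227398e-03]
 [-1.16860410e-04 -1.73308146e-03 -9.99998491e-01]] [-0.07573997 -0.24027249  0.61018807] 0.1547
```

View pics/a.png

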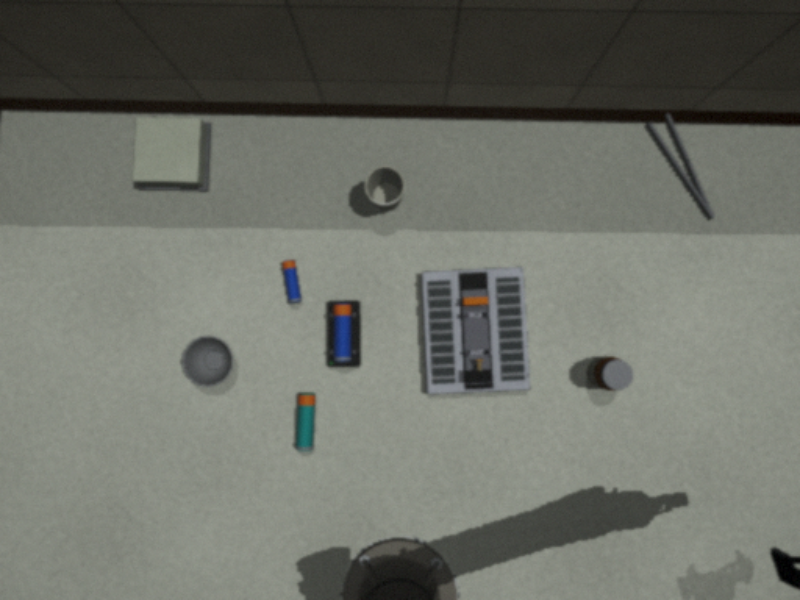

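View pics/b.png

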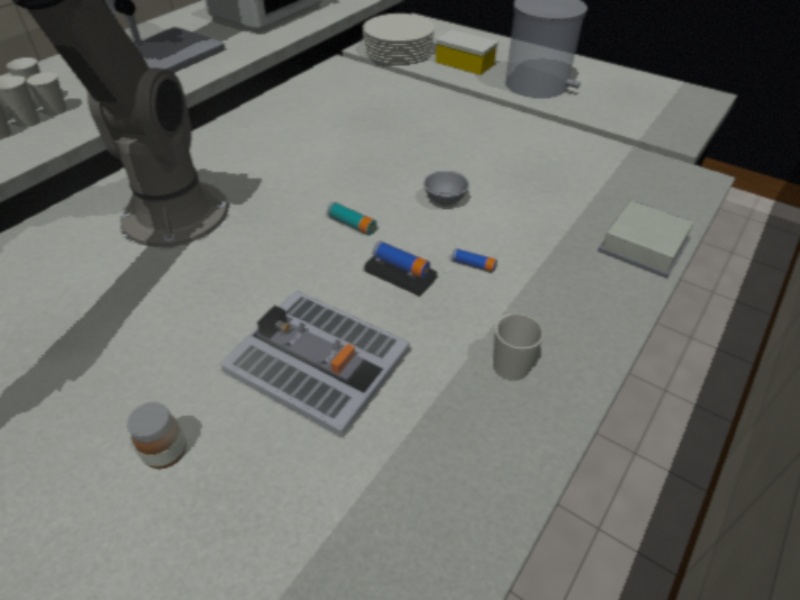

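Top view (800x600 pixels): the candidates are the large blue cell on its black rest (343,332), a small blue cell lying loose (291,282), and a turquoise one (306,422). I choose the large blue one on the rest. The base is at (475,330), with its orange wall at (475,300) and black spring block at (478,379). The cup (384,188), jar (612,373) and bowl (208,361) are clear of the path.

Run:
```python
from h import *
b=load('top'); save(b,'c.png',(200,165,345,260),5.5)
```

```text
(no output)
```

View pics/c.png

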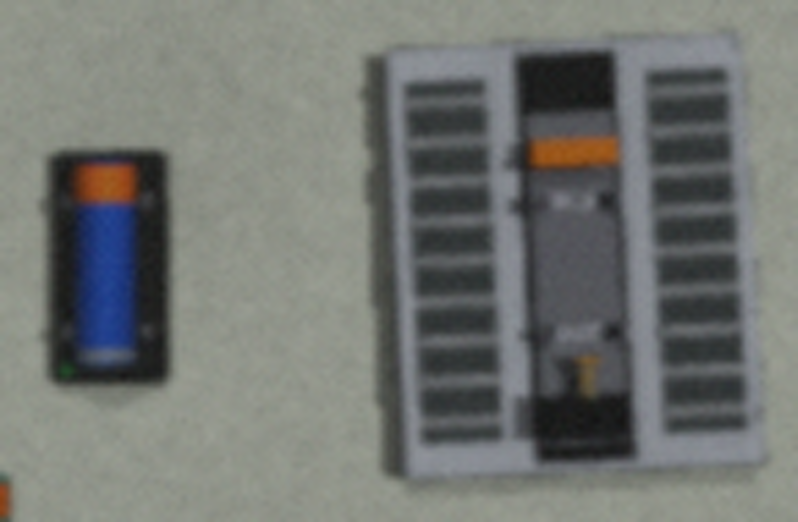

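The crop shows the big blue cell on its black rest, with the cap end at (107,162) and the steel end at (107,362). The base deck corners are at (388,50), (738,38), (765,462) and (405,475). The inner edge of the orange wall is at (573,167) and the spring disc at (588,358). Next I turn these into positions.

Run:
```python
from h import *
b=load('top')
def P(x,y,z): return atz(b,(x+.5)/5.5-.5+200,(y+.5)/5.5-.5+165,z)
np.set_printoptions(precision=4,suppress=True)
cap=P(107,162,.041);st=P(107,362,.041);print('cell',cap,st,(cap+st)/2,np.linalg.norm(cap-st),np.degrees(np.arctan2(*(cap-st)[1::-1])))
rc=[P(*q,.02) for q in((50,152),(167,152),(168,382),(50,382))];print('rest',np.mean(rc,0),np.linalg.norm(rc[0]-rc[1]),np.linalg.norm(rc[0]-rc[3]))
C=[P(*q,.03) for q in((388,50),(738,38),(765,462),(405,475))]
m=np.mean(C,0);f=(C[0]+C[1]-C[2]-C[3])/2;print('base',m,np.linalg.norm(f),np.linalg.norm(C[0]-C[1]),np.linalg.norm(C[3]-C[2]));d=f[:2]/np.linalg.norm(f);l=(C[0]-C[1]+C[3]-C[2])[:2];print('yaw',np.degrees(np.arctan2(d[1],d[0])),np.degrees(np.arctan2(l[1],l[0]))-90)
for n,q in dict(wall=(575,167,.058),wallo=(573,138,.058),spr=(588,358,.06),blk=(583,397,.068),sledL=(535,270,.038),sledR=(622,270,.038)).items():
  p=P(*q)[:2]-m[:2];print(n,p@d,p@[-d[1],d[0]])
s=arm.sense();R=s['tcp_rot'];w=cams.camera('wrist');print(w['R']@R,w['R']@s['tool_pos']+w['t'],w['vfov'],w['cx'],w['cy'])
for n,(u,v) in dict(cup=(384,188),jar=(612,373),bowl=(208,361)).items():print(n,atz(b,u*.64,v*.64,.08))
```

```text
cell [0.5648 0.1227 0.041 ] [0.4552 0.1193 0.041 ] [0.51  0.121 0.041] 0.1096249166842092 1.7567913316886146
rest [0.5074 0.1222 0.02  ] 0.06565662804650758 0.12841968846136026
base [ 0.5204 -0.1355  0.03  ] 0.23424870330041944 0.19380701735301825 0.19723885023661172
yaw 4.0571364920806 3.4983602222438748
wall 0.04717390480954815 9.404240458170752e-05
wallo 0.06288112429233038 0.0003595097208949269
spr -0.05561799984490834 -0.0013115245205345594
blk -0.07581315818920029 0.003375728101532442
sledL -0.007248106577978969 0.02247233563515484
sledR -0.009380063503937757 -0.025005855042766242
[[-0.0001  1.      0.0024]
 [-0.9535  0.0006 -0.3015]
 [-0.3015 -0.0023  0.9535]] [ 0.0003  0.0825 -0.0063] 60.701852458553034 259.10467976587233 188.66264620885332
cup [0.7821 0.0462 0.08  ]
jar [ 0.4463 -0.3834  0.08  ]
bowl [0.4482 0.3663 0.08  ]
```

Request:
carry_out(moves=[0, 0, 0, 0, 0, 0.79, 85, 0, 0, 0, 0, 0, 0.79, 85, 0, 0, 0, 0, 0, 0.79, 85, 0, 0, 0, 0, 0, 0, 85, 0.7, -0.95, 0.15, 0, 0, 0, 85, 0.7, -0.95, 0.15, 0, 0, 0, 85, 0.7, -0.95, 0.15, 0, 0, 0, 85, 0.7, -0.95, 0.15, 0, 0, 0, 85, 0.7, -0.95, 0.15, 0, 0, 0, 85, 0.7, -0.95, 0.15, 0, 0, 0, 85, 0.7, -0.95, 0.15, 0, 0, 0, 85, 0.7, -0.95, 0.15, 0, 0, 0, 85, 0.7, -0.95, 0.15, 0, 0, 0, 85, 0.7, -0.95, 0.15, 0, 0, 0, 85, 0.7, -0.95, 0.15, 0, 0, 0, 85, 0.7, -0.95, 0.15, 0, 0, 0, 85, 0.7, -0.95, 0.15, 0, 0, 0, 85, 0.7, -0.95, 0.15, 0, 0, 0, 85, 0.7, -0.95, 0.15, 0, 0, 0, 85, 0.7, -0.95, 0.15, 0, 0, 0, 85])

```text
time: 2.15
tool_pos: [0.4556, -0.2196, 0.3446]
tcp_rot: [[0.998, 0.068, 0.0], [0.068, -0.998, -0.0], [0.0, 0.0, -1.0]]
ft_force: [-0.3, -0.9, -0.3]
opening: 0.997
grip_force: 0.0
```

Request:
carry_out(moves=[0.82, -0.82, 0.27, 0, 0, 0, 85, 0.82, -0.82, 0.27, 0, 0, 0, 85, 0.82, -0.82, 0.27, 0, 0, 0, 85, 0, -0.82, 0.1, 0, 0, 0, 85, 0, 0, 0, 0, 0, 0, 85, 0, 0, 0, 0, 0, 0, 85, 0, 0, 0, 0, 0, 0, 85])

```text
time: 2.85
tool_pos: [0.5108, -0.1363, 0.3221]
tcp_rot: [[0.998, 0.064, 0.0], [0.064, -0.998, -0.001], [0.0, 0.001, -1.0]]
ft_force: [0.2, -0.7, -0.2]
opening: 0.994
grip_force: 0.0
```

Run:
```python
from h import *
np.set_printoptions(precision=4,suppress=True)
w=cam('wrist');save(w,'d.png',None,1.5)
s=arm.sense();print(s['time'],s['tool_pos'],s['tcp_rot'],s['ft_force'])
```

```text
2.9 [ 0.5108 -0.1364  0.3222] [[ 0.998   0.0637  0.0003]
 [ 0.0637 -0.998  -0.001 ]
 [ 0.0002  0.001  -1.    ]] [ 0.5514 -0.8065  1.4547]
```

View pics/d.png

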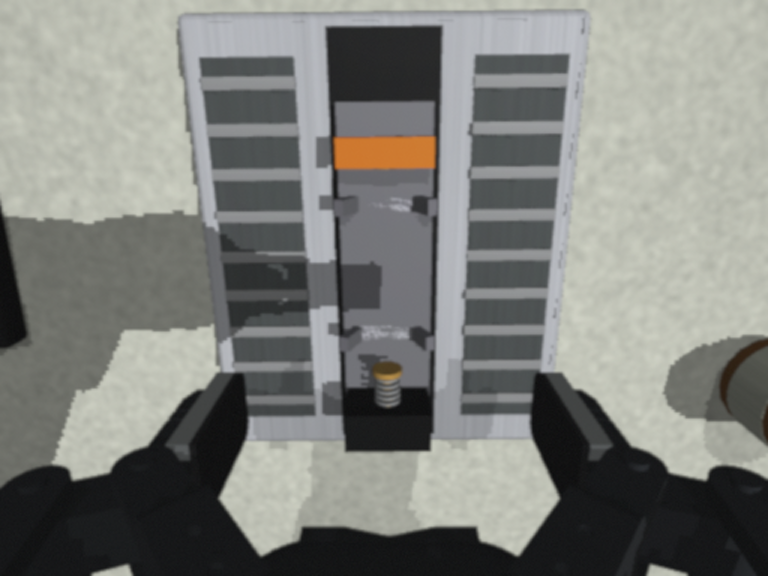

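The wrist view shows the base below. The wall's inner top edge runs (334..435,169), the disc is at (387,372), the block's top front edge runs (345..432,391), and the deck corners are at (181,14), (588,11), (553,438) and (222,438).

Run:
```python
from h import *
np.set_printoptions(precision=4,suppress=True)
w=load('wrist')
def P(x,y,z): return atz(w,(x+.5)/1.5-.5,(y+.5)/1.5-.5,z)
C=[P(*q,.03) for q in((181,14),(588,11),(553,438),(222,438))]
m=np.mean(C,0);f=(C[0]+C[1]-C[2]-C[3])/2;print(m,np.linalg.norm(f),np.linalg.norm(C[0]-C[1]),np.linalg.norm(C[3]-C[2]),np.degrees(np.arctan2(f[1],f[0])))
pts=dict(wl=(334,169,.058),wr=(435,169,.058),ol=(335,137,.058),or_=(435,136,.058),bl=(345,390,.068),br=(432,390,.068),disc=(387,364,.063))
Q={k:P(*q) for k,q in pts.items()}
for k,q in Q.items(): print(k,q)
A=(Q['wl']+Q['wr'])/2;B=(Q['bl']+Q['br'])/2;d=A-B;print('mid',A,B,np.linalg.norm(d[:2]),np.degrees(np.arctan2(d[1],d[0])))
l=Q['wl']-Q['wr'];print(np.degrees(np.arctan2(-l[0],l[1])))
print(dep(w,257,101),dep(w,257,270),dep(w,257,70))
```

```text
[ 0.5218 -0.1335  0.03  ] 0.23521094345042876 0.19311646467775878 0.20484267283147609 3.992419601684024
wl [ 0.5674 -0.1067  0.058 ]
wr [ 0.5704 -0.1534  0.058 ]
ol [ 0.5817 -0.1067  0.058 ]
or_ [ 0.585 -0.152  0.058]
bl [ 0.4582 -0.1167  0.068 ]
br [ 0.4611 -0.1611  0.068 ]
disc [ 0.4717 -0.1374  0.063 ]
mid [ 0.5689 -0.13    0.058 ] [ 0.4596 -0.1389  0.068 ] 0.10963344633643528 4.64223932712972
3.682738661820937
[ 0.5767 -0.1301  0.0576] [ 0.447  -0.1383  0.062 ] [ 0.5975 -0.1287  0.0381]
```

Run:
```python
from h import *
np.set_printoptions(precision=4,suppress=True)
w=load('wrist')
def P(x,y,z): return atz(w,(x+.5)/1.5-.5,(y+.5)/1.5-.5,z)
print(P(387,371,.055),P(345,416,.068),P(432,416,.068),P(345,391,.038),P(432,391,.038))
for s in((337,250),(436,250)):print(P(*s,.038))
save(w,'e.png',(205,90,305,310),2.7)
```

```text
[ 0.4636 -0.1378  0.055 ] [ 0.443  -0.1173  0.068 ] [ 0.4459 -0.1625  0.068 ] [ 0.4402 -0.1148  0.038 ] [ 0.4435 -0.1652  0.038 ]
[ 0.5239 -0.1074  0.038 ]
[ 0.5273 -0.1597  0.038 ]
```

View pics/e.png

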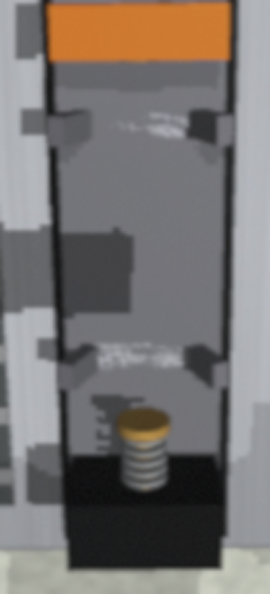

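Request:
carry_out(moves=[0.12, 0, 0, 0, 0, 0.31, 85, 0, -0.94, 0, 0, 0, 0, 85, 0, -0.94, 0, 0, 0, 0, 85, 0, -0.94, 0, 0, 0, 0, 85, 0, -0.94, 0, 0, 0, 0, 85, 0, -0.94, 0, 0, 0, 0, 85, 0, -0.94, 0, 0, 0, 0, 85, 0, -0.94, 0, 0, 0, 0, 85, 0, -0.94, 0, 0, 0, 0, 85, 0, -0.94, 0, 0, 0, 0, 85, 0, -0.94, 0, 0, 0, 0, 85, 0, -0.9, 0, 0, 0, 0, 85, 0, 0, 0, 0, 0, 0, 85, 0, 0, 0, 0, 0, 0, 85, 0, 0, 0, 0, 0, 0, 85])

```text
time: 4.4
tool_pos: [0.5059, 0.1208, 0.3219]
tcp_rot: [[1.0, 0.031, -0.0], [0.031, -1.0, -0.001], [-0.0, 0.001, -1.0]]
ft_force: [1.1, 0.3, -0.4]
opening: 0.997
grip_force: 0.0
```

Run:
```python
from h import *
np.set_printoptions(precision=4,suppress=True)
w=cam('wrist');save(w,'f.png',None,1.5)
s=arm.sense();print(s['time'],s['tool_pos'],s['tcp_rot'],s['ft_force'],s['opening'])
```

```text
4.45 [0.5058 0.1209 0.3219] [[ 0.9995  0.0305 -0.    ]
 [ 0.0305 -0.9995 -0.001 ]
 [-0.      0.001  -1.    ]] [-0.0964 -0.5244 -0.1819] 0.999395947025647
```

View pics/f.png

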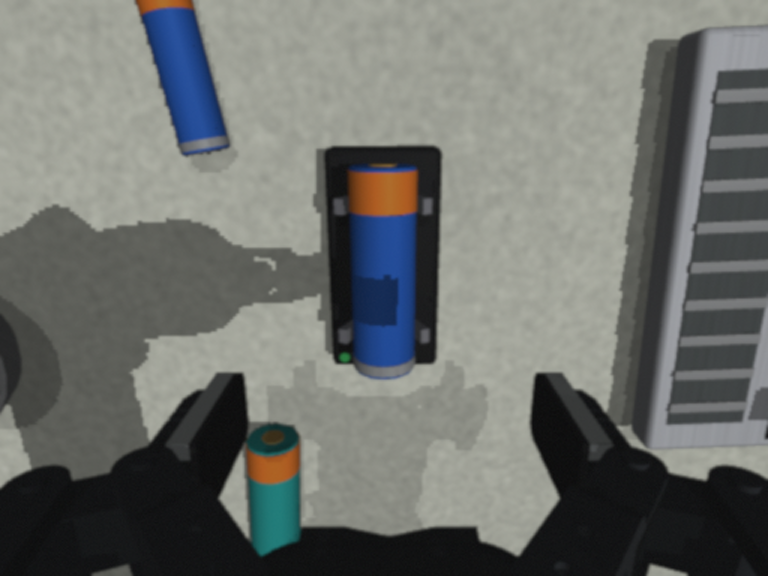

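The wrist view shows the chosen blue cell under the gripper, with cap-end edges at (349..418,190), steel-end edges at (355..413,360), the cap top rim at about y=166 and the steel rim at about y=372. The small blue and turquoise cells stay clear of the finger footprint.

Run:
```python
from h import *
np.set_printoptions(precision=4,suppress=True)
w=load('wrist');b=load('top')
def P(x,y,z): return atz(w,(x+.5)/1.5-.5,(y+.5)/1.5-.5,z)
print(P(383.5,190,.041),P(384,360,.041),P(384,165,.058),P(384,362,.058),P(384,379,.041),P(384,372,.05))
print(P(349,190,.041)-P(418,190,.041))
for v in(393,450):print(atz(b,306*.64,v*.64,.02))
print(dep(w,256,170))
```

```text
[0.5524 0.1254 0.041 ] [0.4581 0.1226 0.041 ] [0.5659 0.1254 0.058 ] [0.4654 0.1226 0.058 ] [0.4462 0.1223 0.041 ] [0.4554 0.1224 0.05  ]
[-0.0011  0.0347 -0.    ]
[0.3881 0.1907 0.02  ]
[0.2778 0.1869 0.02  ]
[0.5231 0.1241 0.0583]
```

Request:
carry_out(moves=[0.17, -0.1, 0.8, 0, 0, 0, 85, 0, 0, 0.8, 0, 0, 0, 85, 0, 0, 0.8, 0, 0, 0, 85, 0, 0, 0.8, 0, 0, 0, 85, 0, 0, 0.8, 0, 0, 0, 85, 0, 0, 0.5, 0, 0, 0, 85, 0, 0, 0.25, 0, 0, 0, 85, 0, 0, 0.13, 0, 0, 0, 85, 0, 0, 0, 0, 0, 0, 50, 0, 0, 0, 0, 0, 0, 45, 0, 0, 0, 0, 0, 0, 40], newtons=30)

```text
time: 5.55
tool_pos: [0.5101, 0.1255, 0.2007]
tcp_rot: [[0.999, 0.033, 0.002], [0.033, -0.999, 0.0], [0.002, -0.0, -1.0]]
ft_force: [0.3, 0.5, -0.3]
opening: 0.51
grip_force: 0.0
```

Request:
carry_out(moves=[0, 0, 0, 0, 0, 0, 38, 0, 0, 0, 0, 0, 0, 34, 0, 0, 0, 0, 0, 0, 30, 0, 0, 0, 0, 0, 0, 25, 0, 0, 0, 0, 0, 0, 25, 0, 0, 0, 0, 0, 0, 25])

```text
time: 6.15
tool_pos: [0.5099, 0.1253, 0.2003]
tcp_rot: [[0.999, 0.033, 0.0], [0.033, -0.999, -0.0], [0.0, 0.0, -1.0]]
ft_force: [-1.0, -0.4, 5.2]
opening: 0.388
grip_force: 29.6
```

Request:
carry_out(moves=[0, 0, 0, 0, 0, 0, 20, 0, 0, 0, 0, 0, 0, 20, 0, 0, -0.2, 0, 0, 0, 20, 0, 0, -0.5, 0, 0, 0, 20, 0, 0, -0.8, 0, 0, 0, 20, 0, 0, -0.8, 0, 0, 0, 20, 0, 0, -0.8, 0, 0, 0, 20, 0, 0, -0.8, 0, 0, 0, 20, 0, 0, 0, 0, 0, 0, 20, 0, 0, 0, 0, 0, 0, 20, 0, 0, 0, 0, 0, 0, 20], newtons=80)

```text
time: 7.25
tool_pos: [0.509, 0.1251, 0.2962]
tcp_rot: [[0.999, 0.033, -0.002], [0.033, -0.999, -0.001], [-0.002, 0.001, -1.0]]
ft_force: [-0.0, 0.1, -3.3]
opening: 0.372
grip_force: 79.5
```

Run:
```python
from h import *
np.set_printoptions(precision=4,suppress=True)
w=cam('wrist');save(w,'g.png',None,1.5)
s=arm.sense();print(s['time'],s['tool_pos'],s['tcp_rot'],s['ft_force'],s['torque'],s['opening'])
```

```text
7.3 [0.5091 0.1251 0.2961] [[ 0.9994  0.0333 -0.0027]
 [ 0.0333 -0.9994 -0.0007]
 [-0.0027  0.0006 -1.    ]] [ 0.1393 -0.128  -2.4417] [0.0163 0.0082 0.0069] 0.37126397296202274
```

View pics/g.png

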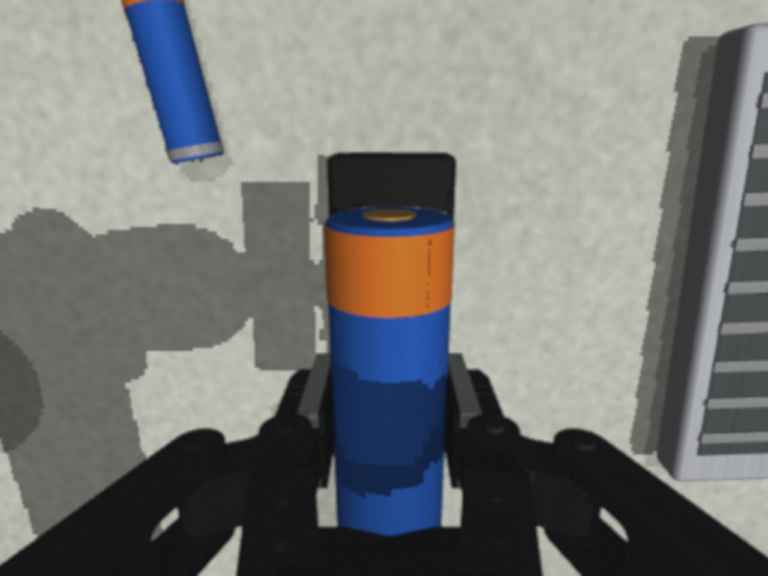

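The cell is held straight between the pads: cap face ellipse at y=207..236, centre column 389. Next I check its pose in the tool frame from depth.

Run:
```python
from h import *
np.set_printoptions(precision=4,suppress=True)
w=load('wrist');s=arm.sense();R=s['tcp_rot'];p=s['tool_pos']
T=lambda X:R.T@(X-p)
for v in(240,260,280,300,320,340):
  print(v,T(dep(w,389/1.5,v/1.5)))
z=T(dep(w,389/1.5,280/1.5))[2]
o,d=ray(w,389/1.5,235.5/1.5);o=T(o);d=R.T@d;print(o+d*(z-o[2])/d[2])
o,d=ray(w,389/1.5,220/1.5);o=T(o+0) if 0 else o;d=R.T@d;print(o,o+d*(z+.017-o[2])/d[2])
```

```text
240 [ 0.0519 -0.0004  0.142 ]
260 [ 0.0468 -0.0004  0.1431]
280 [ 0.0418 -0.0004  0.1432]
300 [ 0.0365 -0.0004  0.1439]
320 [ 0.0313 -0.0004  0.1438]
340 [ 0.0767 -0.0002  0.0308]
[ 0.0527 -0.0004  0.1432]
[0.5856 0.1278 0.2651] [0.6047 0.128  0.1602]
```

Run:
```python
from h import *
np.set_printoptions(precision=4,suppress=True)
w=load('wrist');s=arm.sense();R=s['tcp_rot'];p=s['tool_pos']
hs=w['image'].astype(int)
pts=[]
for v in range(159,345):
  for u in range(220,300):
    r,g,b=hs[v,u]
    if b>r+40 or (r>b+60 and v<210):
      X=R.T@(dep(w,u,v)-p)
      if .12<X[2]<.17 and abs(X[1])<.014 and X[0]<.0515: pts.append(X)
P=np.array(pts);print(len(P),P.min(0),P.max(0))
from scipy.optimize import least_squares
f=lambda q:np.hypot((P[:,1]-q[0]-q[1]*P[:,0]),(P[:,2]-q[2]-q[3]*P[:,0])/1)-.017
q=least_squares(f,[0,0,.16,0],loss='soft_l1',f_scale=.001);print(q.x,np.degrees(q.x[[1,3]]),np.std(f(q.x)))
for a in np.arange(-.04,.06,.01):
  m=(abs(P[:,0]-a)<.004)&(abs(P[:,1])<.004);print(a,m.sum(),np.median(P[m,2]) if m.any() else 0)
```

```text
12543 [-0.0351 -0.014   0.1408] [0.0515 0.014  0.1522]
[-0.0003 -0.0003  0.16   -0.0081] [-0.0156 -0.465 ] 0.0005109572650042601
-0.04 0 0
-0.03 71 0.14328182807900317
-0.019999999999999997 303 0.14315418415219042
-0.009999999999999995 323 0.143250570978303
6.938893903907228e-18 340 0.14318609702498902
0.010000000000000009 363 0.1431859344692582
0.02000000000000001 400 0.1431538837538761
0.030000000000000006 373 0.14317251605689554
0.040000000000000015 464 0.14263371325027208
0.050000000000000024 333 0.14263695293154816
```

Request:
carry_out(moves=[0, 0, 0, 0, 0, -0.35, 20, -0.13, 0.6, 0, 0, 0, 0, 20, -0.13, 0.9, 0, 0, 0, 0, 20, -0.13, 0.9, 0, 0, 0, 0, 20, -0.13, 0.9, 0, 0, 0, 0, 20, -0.13, 0.9, 0, 0, 0, 0, 20, -0.13, 0.9, 0, 0, 0, 0, 20, -0.13, 0.9, 0, 0, 0, 0, 20, -0.13, 0.9, 0, 0, 0, 0, 20, -0.13, 0.9, 0, 0, 0, 0, 20, -0.13, 0.9, 0, 0, 0, 0, 20, -0.13, 0.9, 0, 0, 0, 0, 20, -0.13, 0.75, 0, 0, 0, 0, 20, 0, 0, 0, 0, 0.62, 0, 20, 0, 0, 0, 0, 0.63, 0, 20, 0, 0, 0, 0, 0.63, 0, 20, 0, 0, 0, 0, 0.62, 0, 20, 0, 0, 0, 0, 0, 0, 20, 0, 0, 0, 0, 0, 0, 20, 0, 0, 0, 0, 0, 0, 20])

```text
time: 9.3
tool_pos: [0.4889, -0.1354, 0.2971]
tcp_rot: [[0.964, 0.07, 0.257], [0.068, -0.998, 0.018], [0.257, -0.0, -0.966]]
ft_force: [-0.6, 0.4, -1.5]
opening: 0.373
grip_force: 79.5
```

```bash
cat >> h.py <<'E'
def cell(s=None,tc=np.array([-.001,-.0003,.160])):
    "estimated cell pose in sled frame (mm): centre, lower steel corner, lower cap corner; tilt deg"
    s=s or arm.sense();R=s['tcp_rot'];p=s['tool_pos'];y=np.radians(4.0)
    B=np.array([[np.cos(y),-np.sin(y),0],[np.sin(y),np.cos(y),0],[0,0,1]]);o=np.array([.5140,-.1342,.038])
    f=lambda t:np.round(1e3*B.T@(R@t+p-o),1)
    x=B.T@R[:,0];F=B.T@s['ft_force']
    print('t',round(s['time'],2),'c',f(tc),'steelLow',f(tc+[-.055,0,.017]),'capLow',f(tc+[.055,0,.017]),'tilt',np.degrees(np.arcsin(x[2])).round(2),'yaw',np.degrees(np.arctan2(x[1],x[0])).round(2),'F',F.round(1),'op',round(s['opening'],3),'tcp',p.round(4))
E
python3 -c "
from h import *
cell()
b=cam('scene');save(b,'i.png',(130,170,290,290),5)"
```

```text
t 9.3 c [ 15.1   0.9 104.2] steelLow [-33.7   0.9  73.6] capLow [ 72.6   0.9 101.9] tilt 14.9 yaw 0.01 F [-0.6  0.4 -1.5] op 0.373 tcp [ 0.4889 -0.1354  0.2971]
```

View pics/i.png

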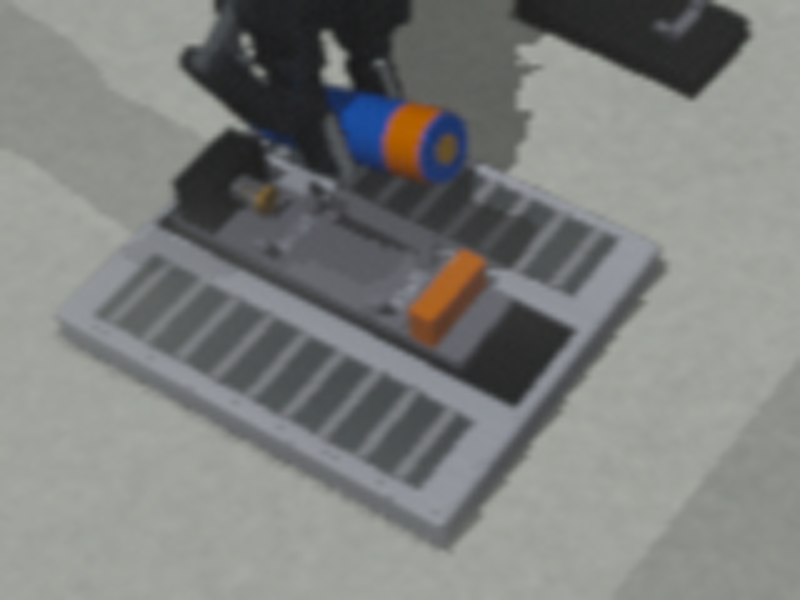

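The scene view shows the tilted cell above the sled, cap up, with the orange wall at (447,297) and the spring disc at (263,197) ahead of the steel end. I go down.

Request:
carry_out(moves=[-0.112, 0.03, 0.42, 0, 0, 0, 20, -0.112, 0, 0.42, 0, 0, 0, 20, -0.112, 0, 0.42, 0, 0, 0, 20, -0.112, 0, 0.42, 0, 0, 0, 20, -0.112, 0, 0.42, 0, 0, 0, 20, -0.06, 0, 0.22, 0, 0, 0, 20, -0.05, 0, 0.19, 0, 0, 0, 20, 0, 0, 0, 0, 0, 0, 20, 0, 0, 0, 0, 0, 0, 20, 0, 0, 0, 0, 0, 0, 20])

```text
time: 10.35
tool_pos: [0.4893, -0.1363, 0.233]
tcp_rot: [[0.963, 0.07, 0.259], [0.068, -0.998, 0.018], [0.26, 0.001, -0.966]]
ft_force: [-0.1, 0.4, -3.0]
opening: 0.373
grip_force: 79.5
```

```bash
python3 -c "
from h import *
cell()"
```

```text
t 10.35 c [15.9 -0.2 40.3] steelLow [-32.8  -0.2   9.6] capLow [73.4 -0.2 38.2] tilt 15.07 yaw 0.01 F [-0.1  0.4 -3. ] op 0.373 tcp [ 0.4893 -0.1363  0.233 ]
```

Request:
carry_out(moves=[-0.026, 0, 0.097, 0, 0, 0, 20, -0.026, 0, 0.097, 0, 0, 0, 20, -0.077, 0, -0.021, 0, 0, 0, 20, -0.077, 0, -0.021, 0, 0, 0, 20, -0.077, 0, -0.021, 0, 0, 0, 20, 0, 0, 0, 0, 0, 0, 20, 0, 0, 0, 0, 0, 0, 20])

```text
time: 11.05
tool_pos: [0.483, -0.1367, 0.2276]
tcp_rot: [[0.963, 0.07, 0.259], [0.067, -0.998, 0.018], [0.259, 0.0, -0.966]]
ft_force: [-0.3, -0.1, -3.0]
opening: 0.372
grip_force: 79.5
```

```bash
python3 -c "
from h import *
cell()"
```

```text
t 11.05 c [ 9.4 -0.1 34.8] steelLow [-39.3  -0.1   4.1] capLow [66.9 -0.1 32.6] tilt 15.02 yaw 0.0 F [-0.3 -0.1 -3. ] op 0.372 tcp [ 0.483  -0.1367  0.2276]
```

Request:
carry_out(moves=[-0.077, 0, -0.021, 0, 0, 0, 20, -0.077, 0, -0.021, 0, 0, 0, 20, 0, 0, 0, 0, 0, 0, 20, 0, 0, 0, 0, 0, 0, 20])

```text
time: 11.45
tool_pos: [0.479, -0.1369, 0.2275]
tcp_rot: [[0.964, 0.07, 0.258], [0.067, -0.998, 0.018], [0.259, 0.0, -0.966]]
ft_force: [0.5, -0.8, -3.1]
opening: 0.375
grip_force: 79.5
```

```bash
python3 -c "
from h import *
cell()"
```

```text
t 11.45 c [ 5.3 -0.  34.7] steelLow [-43.4  -0.    4.1] capLow [62.9 -0.  32.6] tilt 15.0 yaw 0.01 F [ 0.4 -0.8 -3.1] op 0.375 tcp [ 0.479  -0.1369  0.2275]
```

Touch is predicted right here, so I go on in small steps.

Request:
carry_out(moves=[-0.058, 0, -0.016, 0, 0, 0, 20, -0.058, 0, -0.016, 0, 0, 0, 20, 0, 0, 0, 0, 0, 0, 20, 0, 0, 0, 0, 0, 0, 20])

```text
time: 11.85
tool_pos: [0.477, -0.1371, 0.2282]
tcp_rot: [[0.963, 0.07, 0.261], [0.068, -0.998, 0.018], [0.262, 0.001, -0.965]]
ft_force: [4.4, -0.7, -2.8]
opening: 0.367
grip_force: 79.5
```

```bash
python3 -c "
from h import *
cell()"
```

```text
t 11.85 c [ 3.8 -0.1 35.5] steelLow [-44.8  -0.1   4.7] capLow [61.3 -0.1 33.4] tilt 15.16 yaw 0.03 F [ 4.4 -1.  -2.8] op 0.367 tcp [ 0.477  -0.1371  0.2282]
```

Request:
carry_out(moves=[-0.058, 0, -0.016, 0, 0, 0, 20, -0.058, 0, -0.016, 0, 0, 0, 20, 0, 0, 0, 0, 0, 0, 20, 0, 0, 0, 0, 0, 0, 20])

```text
time: 12.25
tool_pos: [0.4743, -0.1373, 0.2284]
tcp_rot: [[0.962, 0.07, 0.262], [0.068, -0.998, 0.018], [0.263, 0.001, -0.965]]
ft_force: [5.8, 0.9, -4.1]
opening: 0.377
grip_force: 79.6
```

```bash
python3 -c "
from h import *
cell()"
```

```text
t 12.25 c [ 1.3 -0.1 35.7] steelLow [-47.3  -0.2   4.9] capLow [58.8 -0.1 33.8] tilt 15.23 yaw 0.03 F [ 5.8  0.5 -4.1] op 0.377 tcp [ 0.4743 -0.1373  0.2284]
```

Request:
carry_out(moves=[-0.058, 0, -0.016, 0, 0, 0, 20, -0.058, 0, -0.016, 0, 0, 0, 20, -0.058, 0, -0.016, 0, 0, 0, 20, -0.058, 0, -0.016, 0, 0, 0, 20, 0, 0, 0, 0, 0, 0, 20, 0, 0, 0, 0, 0, 0, 20])

```text
time: 12.85
tool_pos: [0.4695, -0.1376, 0.229]
tcp_rot: [[0.962, 0.07, 0.266], [0.068, -0.998, 0.017], [0.266, 0.001, -0.964]]
ft_force: [8.7, 1.4, -4.1]
opening: 0.369
grip_force: 79.7
```

```bash
python3 -c "
from h import *
cell()"
```

```text
t 12.85 c [-3.  -0.2 36.5] steelLow [-51.5  -0.2   5.5] capLow [54.6 -0.2 34.8] tilt 15.44 yaw 0.05 F [ 8.8  0.8 -4.1] op 0.369 tcp [ 0.4695 -0.1376  0.229 ]
```

Request:
carry_out(moves=[-0.05, 0, -0.013, 0, 0, 0, 20, -0.05, 0, -0.013, 0, 0, 0, 20, -0.05, 0, -0.013, 0, 0, 0, 20, -0.03, 0, -0.008, 0, 0, 0, 20, 0, 0, 0, 0, 0, 0, 20, 0, 0, 0, 0, 0, 0, 20])

```text
time: 13.45
tool_pos: [0.4659, -0.1378, 0.2295]
tcp_rot: [[0.961, 0.07, 0.268], [0.068, -0.998, 0.017], [0.269, 0.002, -0.963]]
ft_force: [11.1, 0.9, -5.3]
opening: 0.371
grip_force: 79.8
```

```bash
python3 -c "
from h import *
cell()
b=cam('scene');save(b,'j.png',(150,180,270,270),6.5)"
```

```text
t 13.45 c [-6.2 -0.3 37.2] steelLow [-54.6  -0.4   6. ] capLow [51.4 -0.2 35.6] tilt 15.61 yaw 0.07 F [11.1  0.1 -5.3] op 0.371 tcp [ 0.4659 -0.1378  0.2295]
```

View pics/j.png

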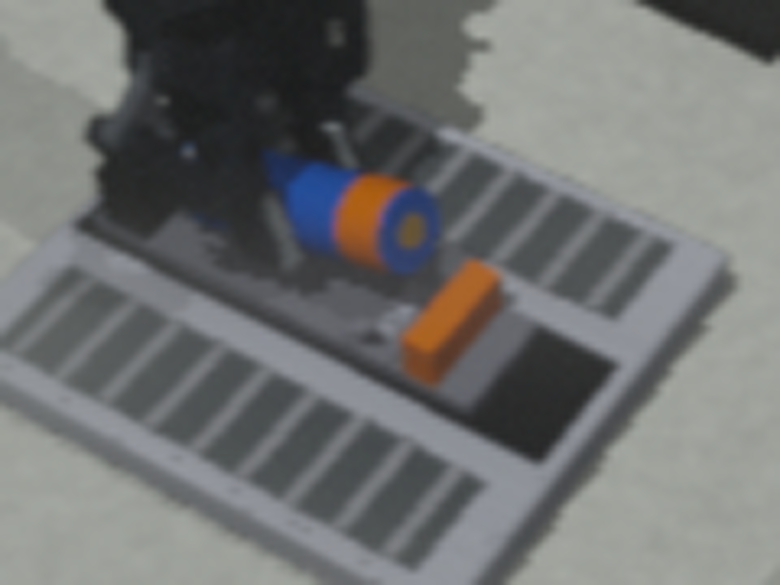

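The scene view shows the tilted cell in the bay with its cap (410,230) behind the orange wall (450,320). The spring is in about 10 mm at 11 N. I tip the cap down in steps.

Request:
carry_out(moves=[0.13, 0, 0.08, 0, -0.22, 0, 20, 0.13, 0, 0.08, 0, -0.22, 0, 20, 0.13, 0, 0.08, 0, -0.22, 0, 20, 0.13, 0, 0.08, 0, -0.22, 0, 20, 0, 0, 0, 0, 0, 0, 20, 0, 0, 0, 0, 0, 0, 20])

```text
time: 14.1
tool_pos: [0.4816, -0.1367, 0.2258]
tcp_rot: [[0.981, 0.071, 0.182], [0.07, -0.997, 0.011], [0.182, 0.002, -0.983]]
ft_force: [9.9, 1.5, 2.6]
opening: 0.375
grip_force: 80.1
```

```bash
python3 -c "
from h import *
cell()"
```

```text
t 14.1 c [-4.3 -0.3 30.3] steelLow [-55.3  -0.4   3.5] capLow [52.9 -0.2 23.6] tilt 10.51 yaw 0.09 F [9.9 0.9 2.6] op 0.375 tcp [ 0.4816 -0.1367  0.2258]
```

Request:
carry_out(moves=[-0.06, 0, -0.011, 0, 0, 0, 20, -0.06, 0, -0.011, 0, 0, 0, 20, 0, 0, 0, 0, 0, 0, 20, 0, 0, 0, 0, 0, 0, 20])

```text
time: 14.5
tool_pos: [0.4791, -0.1368, 0.2262]
tcp_rot: [[0.98, 0.071, 0.184], [0.07, -0.997, 0.01], [0.185, 0.003, -0.983]]
ft_force: [12.2, 1.9, 1.4]
opening: 0.367
grip_force: 80.1
```

```bash
python3 -c "
from h import *
cell()
s=arm.sense();R=s['tcp_rot'];p=s['tool_pos'];w=cam('wrist');T=lambda X:R.T@(X-p)
from scipy.optimize import least_squares
hs=w['image'].astype(int);pts=[]
for v in range(150,345):
  for u in range(220,300):
    r,g,b=hs[v,u]
    if b>r+40 or (r>b+60 and v<210):
      X=T(dep(w,u,v))
      if .12<X[2]<.17 and abs(X[1])<.014 and X[0]<.0515: pts.append(X)
P=np.array(pts);f=lambda q:np.hypot((P[:,1]-q[0]-q[1]*P[:,0]),(P[:,2]-q[2]-q[3]*P[:,0]))-.017
q=least_squares(f,[0,0,.16,0],loss='soft_l1',f_scale=.001);print(len(P),q.x)
for a in (-.02,0,.02,.04):
  m=(abs(P[:,0]-a)<.004)&(abs(P[:,1])<.004);print(a,m.sum(),np.median(P[m,2]) if m.any() else 0)
save(w,'k.png',None,1.5)"
```

```text
t 14.5 c [-6.5 -0.3 30.7] steelLow [-57.4  -0.4   3.9] capLow [50.7 -0.2 24.2] tilt 10.63 yaw 0.08 F [12.3  1.1  1.4] op 0.367 tcp [ 0.4791 -0.1368  0.2262]
12609 [-0.00044737  0.00035741  0.16003427  0.00035866]
-0.02 307 0.14298007987759584
0 346 0.14330469857850753
0.02 398 0.14341790627839882
0.04 464 0.1430588729983983
```

View pics/k.png

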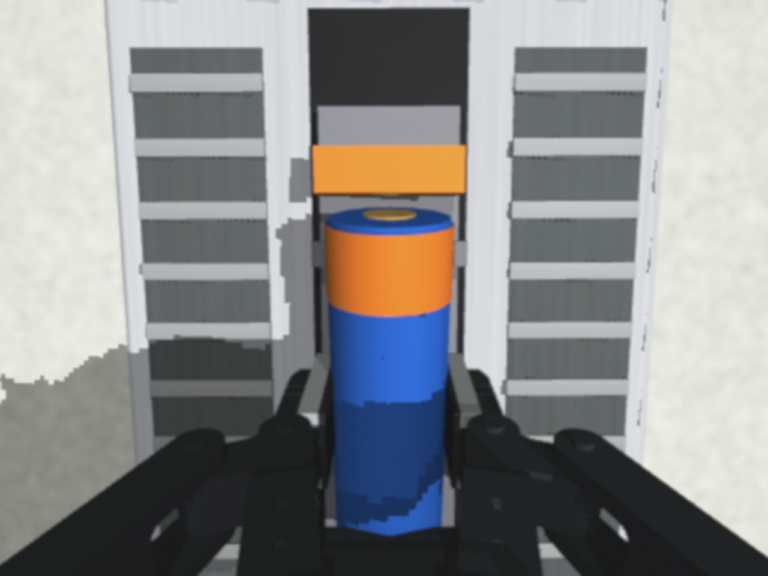

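The wrist view shows the cell centred (column 389; wall 312..466), with its lower cap rim (y=207) clear of the wall's inner edge (y=193). It has not slipped in the grip. I go on tipping.

Request:
carry_out(moves=[0.14, 0, 0.08, 0, -0.23, 0, 20, 0.14, 0, 0.08, 0, -0.23, 0, 20, 0.14, 0, 0.08, 0, -0.23, 0, 20, 0.14, 0, 0.08, 0, -0.23, 0, 20, 0, 0, 0, 0, 0, 0, 20, 0, 0, 0, 0, 0, 0, 20])

```text
time: 15.15
tool_pos: [0.4946, -0.1359, 0.2204]
tcp_rot: [[0.993, 0.071, 0.09], [0.071, -0.997, 0.004], [0.09, 0.003, -0.996]]
ft_force: [12.2, 2.1, 4.2]
opening: 0.371
grip_force: 80.6
```

```bash
python3 -c "
from h import *
cell()"
```

```text
t 15.15 c [-6.  -0.5 22.9] steelLow [-59.3  -0.6   1. ] capLow [50.3 -0.5 11. ] tilt 5.18 yaw 0.09 F [12.3  1.3  4.2] op 0.371 tcp [ 0.4946 -0.1359  0.2204]
```

Request:
carry_out(moves=[0.17, 0, 0.055, 0, -0.215, 0, 20, 0.17, 0, 0.055, 0, -0.215, 0, 20, 0.17, 0, 0.055, 0, -0.215, 0, 20, 0.17, 0, 0.055, 0, -0.215, 0, 20, 0, 0, 0, 0, 0, 0, 20, 0, 0, 0, 0, 0, 0, 20])

```text
time: 15.75
tool_pos: [0.5113, -0.1348, 0.2151]
tcp_rot: [[0.997, 0.071, -0.0], [0.071, -0.997, -0.002], [-0.001, 0.002, -1.0]]
ft_force: [12.0, 0.7, 3.3]
opening: 0.372
grip_force: 80.7
```

```bash
python3 -c "
from h import *
cell()"
```

```text
t 15.75 c [-3.9 -0.5 17.1] steelLow [-58.9  -0.6   0.1] capLow [51.1 -0.5  0. ] tilt -0.03 yaw 0.07 F [12.  -0.1  3.3] op 0.372 tcp [ 0.5113 -0.1348  0.2151]
```

Request:
carry_out(moves=[0.04, 0, 0, 0, 0, 0, 20, 0.04, 0, 0, 0, 0, 0, 20, 0.04, 0, 0, 0, 0, 0, 20, 0, 0, 0, 0, 0, 0, 20, 0, 0, 0, 0, 0, 0, 20])

```text
time: 16.25
tool_pos: [0.5131, -0.1347, 0.215]
tcp_rot: [[0.998, 0.071, -0.003], [0.071, -0.998, -0.002], [-0.004, 0.002, -1.0]]
ft_force: [8.2, 0.4, 5.8]
opening: 0.372
grip_force: 80.7
```

```bash
python3 -c "
from h import *
cell()"
```

```text
t 16.25 c [-2.5 -0.5 17. ] steelLow [-57.5  -0.6   0.2] capLow [52.5 -0.5 -0.2] tilt -0.2 yaw 0.04 F [ 8.2 -0.2  5.8] op 0.372 tcp [ 0.5131 -0.1347  0.215 ]
```

Request:
carry_out(moves=[0.04, 0, -0.01, 0, 0, 0, 20, 0.04, 0, -0.01, 0, 0.03, 0, 20, 0.04, 0, -0.01, 0, 0, 0, 20, 0, 0, 0, 0, 0, 0, 20, 0, 0, 0, 0, 0, 0, 20])

```text
time: 16.75
tool_pos: [0.5153, -0.1346, 0.2151]
tcp_rot: [[0.998, 0.07, -0.003], [0.07, -0.998, -0.002], [-0.003, 0.002, -1.0]]
ft_force: [7.5, 0.8, 4.2]
opening: 0.366
grip_force: 80.7
```

```bash
python3 -c "
from h import *
cell()"
```

```text
t 16.75 c [-0.2 -0.5 17.1] steelLow [-55.3  -0.6   0.2] capLow [54.7 -0.5 -0.1] tilt -0.17 yaw 0.04 F [7.6 0.3 4.2] op 0.366 tcp [ 0.5153 -0.1346  0.2151]
```

Request:
carry_out(moves=[0.04, 0, -0.01, 0, 0, 0, 20, 0.04, 0, -0.01, 0, 0, 0, 20, 0, 0, 0, 0, 0, 0, 20, 0, 0, 0, 0, 0, 0, 20])

```text
time: 17.15
tool_pos: [0.516, -0.1346, 0.215]
tcp_rot: [[0.998, 0.07, -0.007], [0.07, -0.998, -0.002], [-0.007, 0.002, -1.0]]
ft_force: [4.7, 0.4, 5.2]
opening: 0.372
grip_force: 80.7
```

```bash
python3 -c "
from h import *
cell()"
```

```text
t 17.15 c [-0.2 -0.5 17. ] steelLow [-55.3  -0.6   0.4] capLow [54.7 -0.5 -0.4] tilt -0.41 yaw 0.02 F [4.7 0.1 5.2] op 0.372 tcp [ 0.516  -0.1346  0.215 ]
```

Request:
carry_out(moves=[0.05, 0, -0.03, 0, 0.03, 0, 20, 0, 0, -0.03, 0, 0, 0, 34, 0, 0, 0, 0, 0, 0, 38, 0, 0, 0, 0, 0, 0, 45, 0, 0, 0, 0, 0, 0, 52, 0, 0, 0, 0, 0, 0, 60, 0, 0, 0, 0, 0, 0, 60, 0, 0, 0, 0, 0, 0, 60], newtons=20)

```text
time: 17.95
tool_pos: [0.515, -0.1344, 0.2144]
tcp_rot: [[0.997, 0.07, -0.011], [0.07, -0.998, -0.001], [-0.011, 0.0, -1.0]]
ft_force: [-0.0, 0.1, -0.3]
opening: 0.701
grip_force: 0.0
```

Request:
carry_out(moves=[0, 0, -0.2, 0, 0, 0, 60, 0, 0, -0.4, 0, 0, 0, 60, 0, 0, -0.8, 0, 0, 0, 60, 0, 0, -0.8, 0, 0, 0, 60, 0, 0, -0.8, 0, 0, 0, 60, 0, 0, -0.8, 0, 0, 0, 60, 0, 0, 0, 0, 0, 0, 60, 0, 0, 0, 0, 0, 0, 60])

```text
time: 18.75
tool_pos: [0.5161, -0.1343, 0.3101]
tcp_rot: [[0.998, 0.07, -0.009], [0.07, -0.998, -0.001], [-0.009, 0.001, -1.0]]
ft_force: [-0.5, 1.1, -1.0]
opening: 0.698
grip_force: 0.0
```

```bash
python3 -c "
from h import *
np.set_printoptions(precision=4,suppress=True)
cell()
w=cam('wrist');save(w,'l.png',None,1.5)
for v in range(110,250,15):print(v,dep(w,259,v))"
```

```text
t 18.75 c [ -0.4  -0.1 112.2] steelLow [-55.5  -0.1  95.7] capLow [54.5 -0.1 94.6] tilt -0.53 yaw 0.0 F [-0.5  1.1 -1. ] op 0.698 tcp [ 0.5161 -0.1343  0.3101]
110 [ 0.5745 -0.1296  0.0576]
125 [ 0.5666 -0.1302  0.0721]
140 [ 0.5573 -0.1308  0.0723]
155 [ 0.5477 -0.1315  0.0725]
170 [ 0.5378 -0.1322  0.0725]
185 [ 0.5274 -0.1329  0.0718]
200 [ 0.5172 -0.1336  0.0724]
215 [ 0.5064 -0.1344  0.0727]
230 [ 0.4948 -0.1352  0.0716]
245 [ 0.4838 -0.1359  0.0726]
```

View pics/l.png

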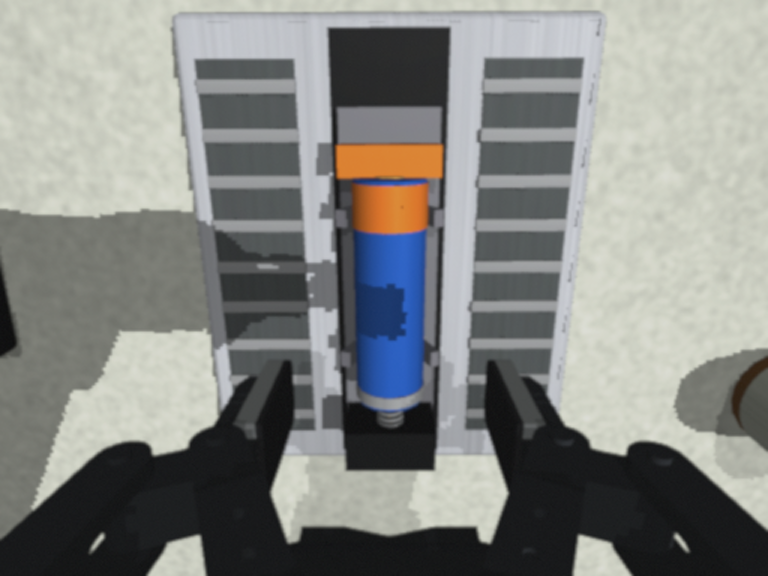

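The wrist view shows the cell level (top at z≈0.0723 along its whole length), centred, its cap against the orange wall (389,180) and its steel end on the spring (389,405). The gripper is clear, so I hand the job in.

```bash
python3 -c "
from plant import arm
print(arm.sign_off())"
```

```text
the job is handed in; nothing more can be done
None
```

The blue cell is fitted in the dispenser base: level, centred, held between the spring and the orange wall, and released. I handed the job in at about 19 s; the hand-in returned no verdict, and the force at the wrist stayed near 12 N while I pressed the cell in.

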